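Clamp the nest plate in the ratchet vise

TASK

Lay the loose nest plate flat between the low rails of the little ratchet vise and let go of it, with the jaw still fully open. Then tighten the jaw by turning its knob clockwise: feel for the plate coming up against the sprung stop, go on to the second click after that, and let go, so that the pawl keeps the plate clamped firmly but not overtightened. Move the jaw only by the knob, and leave the swab tube, the loupe and the side cutters standing where they are.

Things in the scene. Friction and masses are not known exactly. Their poses are not given: they have to be found in the camera images.
- plate_center (a point): Centre of the loose nest plate, 6 mm above its underside: a silvery-white plate, 60 mm (its x) by 90 mm (its y) by 12 mm thick, about 0.1 kg, with small dowels on top up to 18 mm high. z up. It starts on the bench to the left of the vise. Grip it across its 60 mm width, fingertips a few mm above its underside.
- nest_plate: The same plate; origin at the centre of its underside.
- vise: The ratchet vise, bolted to the bench; base 92 mm (x) by 290 mm (y), origin at the base's centre on the bench, z up. y runs along it from knob to sprung stop: the way the jaw closes. The stop at the far end is set differently each time and its place is not measured. Its face yields along y once pressed with 7 N, then 0.9 N more for each mm, up to 19 mm.
- bed (a point): Point on the vise's flat bed, 14 mm above the bench, where the middle of the plate's underside belongs, its 90 mm along y (axes as the vise), either way round. Four rail pieces, 5 mm high, stand 66 mm clear across x, at 31 to 51 mm either way along y: fingers at the plate's middle have room down to the bed. So laid, the plate has 7 mm to the open jaw's foot and 7 to 21 mm to the stop.
- jaw: The steel jaw, 56 mm wide, to 27 mm above the bed, between knob and plate; axes as the vise. Its rubber foot, 12 mm ahead of its origin along y, pushes the end of the plate. Fully open, its origin lies 64 mm from the bed point along -y. It moves 16 mm for each radian of the knob (6.3 mm a click).
- knob_grip (a point): Gripping point of the knob, on its upright axis, 84 mm above the bench, 127 mm from the bed point along the vise's -y. The grip is a black bar 46 mm long (this point's x), 14 mm thick (its y: close along it), from 58 to 98 mm above the bench; the point turns with it. Below: a round collar (38 mm wide, to 58 mm) and a steel ratchet wheel (68 mm wide, to 50 mm) with a small pawl on the vise's -x side.
- knob (a joint): Knob angle, rad: 0 with the jaw fully open, grows clockwise from above (tightening), to 2.8. 16 teeth, 0.393 apart: the pawl drops in (click k) a little past 0.393 k and then holds the knob at 0.393 k - 0.04, so it may be let go and gripped anew; let go between teeth, it springs back to the last one caught. The plate meets the stop at 0.87 to 1.75. About 1.3 rad can be turned in a grasp.
- jaw_foot (a point): Middle of the jaw foot's face, 9 mm above the bed. Felt at the knob: a return spring and pawl ripple of 0.03 to 0.06 N m all the way, and a short jolt (to 0.15 N m) as the pawl snaps over a tooth; plus 0.016 N m for each newton of clamping, so a lasting step of 0.11 N m when the plate meets the stop, then 0.09 N m more with each click.
- swab_tube: Bystander: blue tube of swabs, 37 mm across, 116 mm high, upright at the back; origin at the centre of its underside.
- loupe: Bystander: black and clear stand loupe, 43 mm across, 40 mm high; origin at the centre of its underside.
- side_cutters: Bystander: side cutters with blue grips, 109 mm long, lying at the back; origin at the middle of their underside.
Mind the look-alikes: they are no part of the job. What is shaped like the nest_plate but red or yellow is not meant.

How it is judged:
By the outcome, as a careful person would: the job done as asked, in the order asked, and still so for the second after the job is handed in, with the robot touching nothing.
It also fails if it takes over 72 s, if anything falls off the work surface, if the arm or the gripper's body presses on something with over 40 N, if the wrist force passes 120 N, or if a joint passes its speed limit or range.

ROBOT

A 6-joint arm with a two-finger parallel gripper is mounted at the origin on a cart in front of the work surface, level with it; the furniture and walls round the work are solid. World frame = base frame: x ahead of the robot, y to its left, z up, the work surface at z = 0. Lengths are in mm, angles in degrees, forces in N, time in s.
With the tool pointing down it reaches from about 350 to 850 mm from the base axis. Payload 8.1 kg.
Tool frame: the origin (TCP) lies midway between the tips of the shut fingers; the grasp point (between the pads) lies 19 mm behind it; z points along the fingers, y is the line along which they close (so a half turn about z gives the same grasp; the last joint's range is limited). The gripper opens to 85 mm and grips with 20 to 120 N. Pads are 22 mm wide; open, the fingers measure 114 mm over their backs; the gripper's body (76 mm by 85 mm) begins 54 mm behind the grasp point. The pads swing forward as they close: fully open they stand 13 mm farther back than shut.
Start: joints at [66.326, 7.471, 85.268, -0, 87.261, -4.893], TCP at [193.155, 568.064, 231.292] pointing down, gripper open.
Joint ranges: [-169.43, 169.43], [-51.17, 129.36], [1.28, 143.12], [-76.62, 256.62], [0, 156.53], [-152.29, 152.29]. Speed limits (degrees/s): [136.94, 136.94, 159.86, 180, 180, 180].

INTERFACE

Orientations are given as [roll, pitch, yaw] about the fixed x, y, z axes, in that order (R = Rz(yaw) Ry(pitch) Rx(roll)).
In Python, from bench import sense, snapshot, camera_params, hand_in, masks_of, pinpoint gives the robot as it stands.
- The arm moves only by the tool step_arm, never from a script. Its argument "targets" is a list of rows, each an object with "angular": the turn, a rotation vector about the tool's x, y, z scaled (see below), a list of three; "dp": the shift along the tool's x, y, z scaled (see below), a list of three; "fingers": the closure, from 0 (fully open) to 1 (shut). A call has exactly 8 rows; each row is the pose to reach, as a shift and turn from the pose commanded when the call began, along the tool's axes at that moment, turning the shorter way round; what a row does not reach only later rows make up. The controller multiplies each number of a shift by 0.2 m and each number of a turn by 180 degrees. A row lasts 1/8 s, in which the tool goes at most 62.5 mm and 10.7 degrees, less where a joint would pass 70% of its speed; a pose out of reach is approached as far as the arm can. A call with a number of a shift or a turn outside -1 to 1 is refused whole. A call with a gripper value outside its range is refused whole. The fingers move at their own pace and stop on an object; "newtons" is the grip in N (left out, the last holds). Time passes only in rows, so rows that repeat a pose let the fingers close, or fill a call up. It gives the time, the measured TCP pose, the force, the opening and the grip force at its end, in the units of the state.
- sense(): the state, without advancing time (a new reading comes with each control period).
- snapshot(name): name is "scene" or "top"; returns the picture (480x640x3 uint8, blue, green, red); there is no depth.
- camera_params(name): a dict with "vfov" (degrees; the focal length in pixels is half the picture's height over the tangent of half this angle, whatever the lens; pixels are square), "cx", "cy" (the principal point, pixels), "R" (3x3) and "t" (3): a world point X has camera coordinates R X + t. Camera axes: x right, y down, z forward; pixel columns grow to the right and rows downward; lengths in mm; the calibration is good to about 2 mm. A picture is of the moment at which its call begins. camera_params takes no time and is no camera call.
- hand_in(): hands the job in; it is judged then, once.
Trained networks look in the newest picture that a camera, given by its name, has taken for a name from the list of things; names that differ only in an ending like _2 or _b are one class to them, and where a whole thing is asked for, a point or a joint stands for the part that bears it (a point fixed in the world has none). Each returns a list of dicts, best first, with "conf" (0 to 1); they miss things now and then, are a little off and sometimes report something else, mostly with a low value. They report only what shows in the picture. A call takes as long as a camera call. They do not tell look-alikes from the thing itself.
- masks_of(camera, label): "pixels" (480x640 bool, what is visible of it) and "at" ([column, row] in pixels, amid what is visible of it).
- pinpoint(camera, label): "at" ([column, row] in pixels: a listed point, or the origin of a listed thing).
The state is a dict: "time": time; "joint_pos": joint angles; "qd": joint speeds; "joint_efforts": joint torques, N m; "tool_pos": TCP position; "tcp_rot": TCP orientation; "ft_force": force on the tool from outside, world axes, zero at the start; "wrist_torque": the same for the moment, N m; "finger_gap": finger opening in mm; "grip_force": force on a finger pad.
Only numpy, scipy, OpenCV 4.12 (cv2) and the standard library are available. Lean on these libraries where they do the work, as an engineer would, in place of code of your own. Each camera call takes 0.05 s, during which the arm holds its last target. There are 200 camera calls.

## Working session

There is one attempt and no reset: what is moved stays moved. The work goes in short steps, Python scripts to look and compute and a tool call to move; the robot and the scene stay as the last step left them, time stands still between calls to the robot, and variables do not carry over. Pictures are saved under pics/ and viewed, at most 10 in all, crops included, and the job is handed in when it is done.

Besides the shell and the picture viewer there is one more tool, called after "Call:" by a JSON object that holds its "api" and its "payload". step_arm: Moves the arm, as the interface text tells. Its arguments: {"type":"object","properties":{"targets":{"type":"array","items":{"type":"object","properties":{"angular":{"type":"array","items":{"type":"number","minimum":-1,"maximum":1}},"dp":{"type":"array","items":{"type":"number","minimum":-1,"maximum":1}},"fingers":{"type":"number"}}}},"newtons":{"type":"number"}},"required":["targets"]}

```bash
mkdir -p pics
cat > h.py <<'E'
import numpy as np, cv2
from bench import *
from scipy.spatial.transform import Rotation as Ro
def ray(cam,px):
    c=camera_params(cam); f=240/np.tan(np.radians(c['vfov']/2)); R=np.array(c['R']); t=np.array(c['t'])
    d=R.T@np.array([(px[0]-c['cx'])/f,(px[1]-c['cy'])/f,1]); return -R.T@t, d/np.linalg.norm(d)
def tri(p1,p2,c1='scene',c2='top'):
    (o1,d1),(o2,d2)=ray(c1,p1),ray(c2,p2)
    A=np.stack([d1,-d2],1); s=np.linalg.lstsq(A,o2-o1,rcond=None)[0]
    a,b=o1+s[0]*d1,o2+s[1]*d2; return (a+b)/2, np.linalg.norm(a-b)
def atz(cam,px,z):
    o,d=ray(cam,px); return o+d*(z-o[2])/d[2]
def proj(cam,X):
    c=camera_params(cam); f=240/np.tan(np.radians(c['vfov']/2)); v=np.array(c['R'])@X+np.array(c['t']); return np.array([f*v[0]/v[2]+c['cx'],f*v[1]/v[2]+c['cy']])
E
python3 - <<'E'
from h import *
for c in('scene','top'):
    im=snapshot(c); cv2.imwrite(f'pics/{c}0.png',im)
    p=camera_params(c); print(c,p['vfov'],-np.array(p['R']).T@p['t'],np.array(p['R'])[2])
    for l in('plate_center','bed','knob_grip','jaw_foot','jaw','vise','swab_tube','loupe','side_cutters'):
        print(l,[(round(r['conf'],2),np.round(r['at'],1).tolist()) for r in pinpoint(c,l)][:4])
print(sense())
E
```

```text
scene 46.196364216226726 [  44.98614785 -634.45500879 1251.83252776] [ 0.41326313  0.48755735 -0.7690913 ]
plate_center [(0.95, [197.0, 199.8]), (0.66, [310.7, 225.1]), (0.64, [282.0, 256.6])]
bed [(0.96, [361.7, 331.7])]
knob_grip [(0.77, [397.8, 354.4])]
jaw_foot [(0.68, [370.4, 346.8]), (0.24, [256.6, 214.0])]
jaw [(0.54, [380.3, 353.9]), (0.39, [372.0, 346.5])]
vise [(0.84, [366.1, 343.4])]
swab_tube [(0.84, [349.5, 242.1])]
loupe [(0.58, [257.8, 215.9])]
side_cutters [(0.56, [422.5, 301.8]), (0.16, [372.6, 345.5])]
top 45.474764629140005 [ 440.64171331  120.99890785 1482.76868762] [ 1.58019786e-01 -8.71709213e-04 -9.87435561e-01]
plate_center [(0.93, [156.5, 297.7]), (0.61, [423.7, 280.4]), (0.56, [278.8, 229.2])]
bed [(0.85, [420.3, 277.7])]
knob_grip [(0.76, [478.0, 274.3]), (0.22, [430.3, 279.9])]
jaw_foot [(0.74, [440.6, 277.0]), (0.41, [425.4, 209.7])]
jaw [(0.62, [446.6, 276.7])]
vise [(0.55, [427.9, 278.6])]
swab_tube [(0.66, [330.1, 209.9])]
loupe [(0.67, [227.6, 261.1])]
side_cutters []
{'time': 1.0, 'joint_pos': array([ 6.63277742e+01,  7.47154508e+00,  8.52665760e+01, -7.25710534e-04,
        8.72612574e+01, -4.89344313e+00]), 'qd': array([-0.01017151,  0.03872578,  0.02446453,  0.03994952, -0.00017912,
       -0.0289053 ]), 'joint_efforts': array([ 1.18942262e-03, -5.69339991e+01, -5.00872457e+01, -2.67423175e-04,
        1.11296231e-03, -1.17727737e-06]), 'tool_pos': array([193.14134643, 568.07748391, 231.30001432]), 'tcp_rot': array([1.79999443e+02, 7.75259698e-04, 1.61221252e+02]), 'ft_force': array([-0.03838664,  0.04298885,  0.78836695]), 'wrist_torque': array([ 0.0041617 , -0.0266367 , -0.00863601]), 'grip_force': 0.0, 'finger_gap': 85.66019272591257}
```

```bash
ls -la . pics
```

```text
.:
total 16
drwxr-xr-x  3 agent agent 4096 Dec  2 10:26 .
drwxr-xr-x 23 root  root  4096 Dec  2 10:26 ..
-rw-r--r--  1 agent agent  771 Dec  2 10:26 h.py
drwxr-xr-x  2 agent agent 4096 Dec  2 10:27 pics

pics:
total 976
drwxr-xr-x 2 agent agent   4096 Dec  2 10:27 .
drwxr-xr-x 3 agent agent   4096 Dec  2 10:26 ..
-rw-r--r-- 1 agent agent 432246 Dec  2 10:27 scene0.png
-rw-r--r-- 1 agent agent 554439 Dec  2 10:27 top0.png
```

View pics/scene0.png

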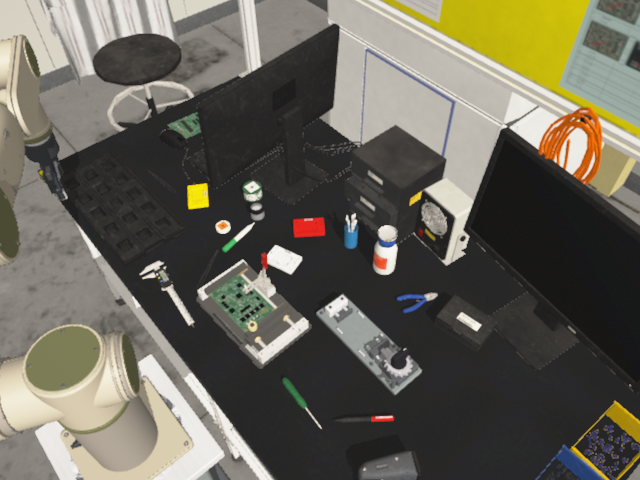

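View pics/top0.png

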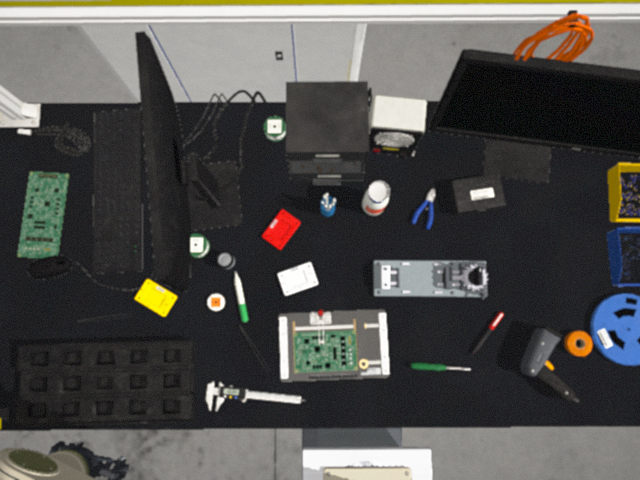

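Scene view: the candidates for the plate are yellow (197,197), red (309,227) and silvery-white (284,259). In the top view they are at (156,298), (281,229) and (298,279). The white one fits the description: silvery, and left of the vise, which is at (367,342) in scene and (430,279) in top. Next I confirm it in a crop and measure.

Run:
```python
from h import *
from scipy import ndimage
res={}
for c,(x,y) in(('scene',(284,259)),('top',(298,279))):
    im=cv2.imread(f'pics/{c}0.png'); hsv=cv2.cvtColor(im,cv2.COLOR_BGR2HSV)
    m=(hsv[...,2]>130)&(hsv[...,1]<60); l,n=ndimage.label(m); b=l==l[y,x]
    b=ndimage.binary_fill_holes(ndimage.binary_opening(b,iterations=2))
    p=np.argwhere(b)[:,::-1].astype(np.float32); r=cv2.minAreaRect(p); print(c,len(p),p.min(0),p.max(0),p.mean(0),r); res[c]=r
    if c=='top':
        w=np.array([atz('top',q,10)[:2] for q in cv2.boxPoints(r)]);print(np.round(w,1)); e=[w[(i+1)%4]-w[i] for i in range(2)]
        for v in e: print('len',np.linalg.norm(v),'dir',np.degrees(np.arctan2(v[1],v[0])))
    else: w=np.array([atz(c,q,10)[:2] for q in p]); print('scene world hull',cv2.minAreaRect(w.astype(np.float32)))
print(tri(res['scene'][0],res['top'][0]))
P={'bed':((361.7,331.7),(420.3,277.7)),'knob':((397.8,354.4),(478.0,274.3)),'foot':((370.4,346.8),(440.6,277)),'vise':((366.1,343.4),(427.9,278.6)),'swab':((349.5,242.1),(330.1,209.9)),'loupe':((257.8,215.9),(227.6,261.1))}
for k,(a,b) in P.items(): X,e=tri(a,b); print(k,X.round(1),round(e,1))
im=cv2.imread('pics/top0.png'); a=cv2.resize(im[235:320,260:360],(600,510),interpolation=3)
cv2.imwrite('pics/c1.png',a)
a=cv2.resize(im[245:310,360:500],(800,371),interpolation=3); cv2.imwrite('pics/c2.png',a)
```

```text
scene 650 [267. 245.] [301. 274.] [283.22153 259.12924] ((283.1804504394531, 259.27557373046875), (33.80402755737305, 21.022754669189453), 24.775142669677734)
scene world hull ((571.6134643554688, 165.73880004882812), (68.16435241699219, 96.60428619384766), 19.55408477783203)
top 915 [277. 262.] [318. 295.] [297.5224  278.48526] ((297.51446533203125, 278.469970703125), (25.106630325317383, 36.81047439575195), 70.70995330810547)
[[587.4 224.5]
 [618.3 134.7]
 [556.8 113.7]
 [526.3 203. ]]
len 94.98034454293746 dir -70.99178715378422
len 64.96557536327369 dir -161.15168055814516
(array([573.81823548, 168.66148933,   3.08010182]), np.float64(2.506419566545671))
bed [ 573.9 -147.6   16.9] 6.1
knob [ 570.9 -274.    85.1] 3.6
foot [ 568.5 -195.6   16.6] 9.6
vise [ 571.7 -170.6   -7.4] 1.9
swab [749.4  83.9  16.7] 2.1
loupe [620.8 351.7  -4.2] 1.6
```

View pics/c1.png

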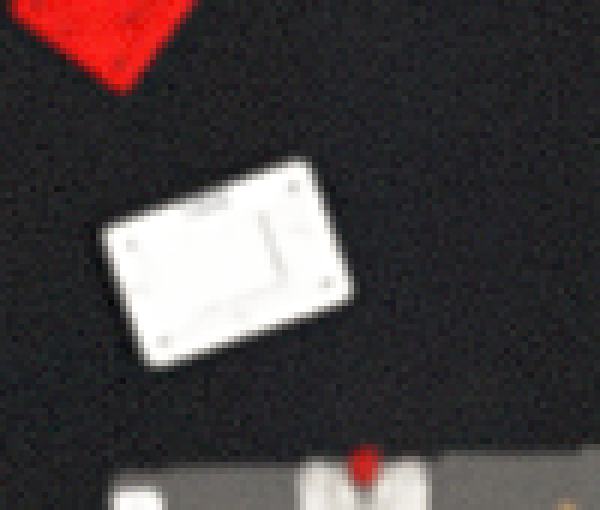

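View pics/c2.png

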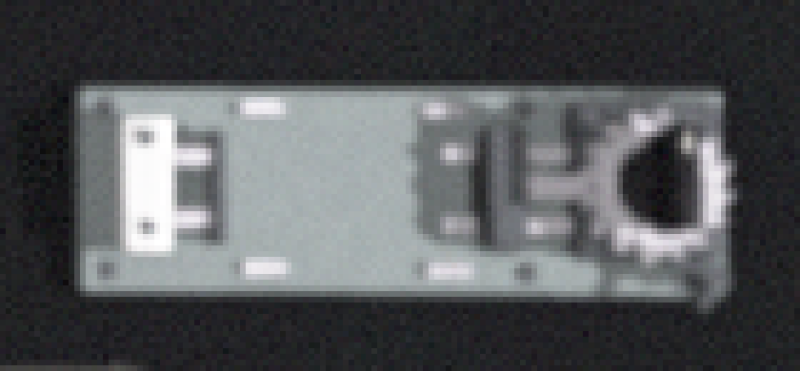

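The crops confirm the plate: the white plate with dowels, turned about 19°. They also show the open vise with its knob at the -y end (top 478,274) and its stop at the +y end. Next I refine the vise outline.

Run:
```python
from h import *
c='top'
im=cv2.imread('pics/top0.png'); g=im.max(2).astype(float)
# base outline: side edges (subpixel) per column, end edge left
def cross(v,th): # first crossing from start
    i=np.argmax(v>th); return i-1+(th-v[i-1])/(v[i]-v[i-1])
T=[];B=[]
for x in range(382,452):
    v=g[248:312,x]; a=cross(v,75); b=len(v)-1-cross(v[::-1],75); T.append((x,248+a)); B.append((x,248+b))
def line(P,z):
    W=np.array([atz(c,p,z)[:2] for p in P]); k=np.polyfit(W[:,1],W[:,0],1)
    r=abs(W[:,0]-np.polyval(k,W[:,1])); W=W[r<np.median(r)*3+.1]; k=np.polyfit(W[:,1],W[:,0],1); return k
for z in(14,):
    kt,kb=line(T,z),line(B,z); print('yaw',-np.degrees(np.arctan([kt[0],kb[0]])),'x at y=-147',np.polyval(kt,-147),np.polyval(kb,-147))
L=[];R=[]
for y in range(264,294):
    v=g[y,360:400]; L.append(atz(c,(360+cross(v,75),y),14)[:2])
for y in list(range(264,268))+list(range(288,294)):
    v=g[y,470:505][::-1]; R.append(atz(c,(504-cross(v,75),y),14)[:2])
print('left end y',np.median(np.array(L)[:,1]),np.round(np.array(L)[::6],1).tolist()); print('right',np.round(R,1).tolist())
for cc in('top','scene'):
    snapshot(cc)
    for l in('bed','knob_grip','plate_center'):
        print(cc,l,[(round(r['conf'],2),np.round(r['at'],1).tolist(),atz(cc,r['at'],{'bed':14,'knob_grip':84,'plate_center':6}[l]).round(1).tolist()) for r in pinpoint(cc,l)][:3])
    for l in ('vise','nest_plate','knob'):
        for r in masks_of(cc,l)[:3]:
            p=np.argwhere(r['pixels'])[:,::-1]; w=np.array([atz(cc,q,14)[:2] for q in p],np.float32); print(cc,l,round(r['conf'],2),np.round(r['at']),len(p),cv2.minAreaRect(w))
```

```text
yaw [-0.62079692 -0.81795677] x at y=-147 618.8352227117784 522.9617558448275
left end y -25.208771021247927 [[607.7, -25.5], [592.2, -25.3], [576.7, -25.2], [561.3, -25.2], [545.9, -24.7]]
right [[605.7, -317.3], [603.1, -316.9], [600.5, -316.6], [597.9, -316.3], [543.8, -316.9], [541.3, -316.6], [538.7, -317.0], [536.2, -316.8], [533.6, -316.6], [531.1, -317.1]]
top bed [(0.91, [420.1, 277.6], [571.7, -146.0, 14.0])]
top knob_grip [(0.76, [479.9, 274.1], [573.0, -280.0, 84.0]), (0.65, [301.1, 278.9], [564.4, 157.9, 84.0])]
top plate_center [(0.98, [277.5, 230.6], [698.3, 221.3, 6.0]), (0.95, [297.8, 273.6], [585.1, 168.4, 6.0]), (0.86, [153.6, 294.7], [533.3, 539.3, 6.0])]Traceback (most recent call last):
  File "<stdin>", line 27, in <module>
  File "h.py", line 12, in atz
    o,d=ray(cam,px); return o+d*(z-o[2])/d[2]
        ~~~^^^^^^^^
  File "h.py", line 5, in ray
    c=camera_params(cam); f=240/np.tan(np.radians(c['vfov']/2)); R=np.array(c['R']); t=np.array(c['t'])
ValueError: time passes only in moves, steps and waits
```

Call:
{"api": "step_arm", "payload": {"targets": [{"dp":[-0.125,-0.11,0],"angular":[0,0,0.036],"fingers":0},{"dp":[-0.25,-0.22,0],"angular":[0,0,0.072],"fingers":0},{"dp":[-0.4,-0.35,0],"angular":[0,0,0.12],"fingers":0},{"dp":[-0.55,-0.5,0],"angular":[0,0,0.17],"fingers":0},{"dp":[-0.7,-0.63,0],"angular":[0,0,0.22],"fingers":0},{"dp":[-0.85,-0.77,0],"angular":[0,0,0.26],"fingers":0},{"dp":[-1,-0.9,0],"angular":[0,0,0.29],"fingers":0},{"dp":[-1,-0.9,0],"angular":[0,0,0.29],"fingers":0}]}}

```text
time: 2.25
tool_pos: [325.7, 331.6, 231.5]
tcp_rot: [180.0, 0.0, 108.8]
ft_force: [0.2, -0.6, 0.2]
finger_gap: 85.3
grip_force: 0.0
```

```bash
cat >> h.py <<'E'
def go(x,y,z,yaw,s=None):
    """normalized dp & turn from the present pose to a tool-down target"""
    s=s or sense(); R=Ro.from_euler('xyz',s['tcp_rot'],degrees=True); T=Ro.from_euler('xyz',[180,0,yaw],degrees=True)
    return np.round(R.inv().apply(np.array([x,y,z])-s['tool_pos'])/200,4),np.round((R.inv()*T).as_rotvec(degrees=True)/180,4)
E
python3 - <<'E'
from h import *
s=sense(); print(s['time'],s['tool_pos'],s['tcp_rot'],s['joint_pos'],s['ft_force'],s['wrist_torque'])
print(go(572.5,168,110,109,s))
im=cv2.imread('pics/top0.png')
r=[[atz('top',((x+.5)/5.714-.5+360,(y+.5)/5.714-.5+245),19)[:2].round(1).tolist() for x,y in q] for q in ([(241,107),(287,107)],[(241,268),(287,268)],[(428,271),(473,271)])];print(r)
print('stopface',[atz('top',((220.5)/5.714-.5+360,278),z).round(1) for z in(14,23,41)])
g=im.max(2)
print('knob region',[[int(v) for v in g[y,464:494]] for y in range(262,292,2)])
E
```

```text
2.25 [325.74953025 331.5524136  231.53940425] [1.79955560e+02 1.83176668e-02 1.08783567e+02] [ 3.92073793e+01 -1.39986355e+01  1.05897054e+02 -3.26926414e-02
  8.80663271e+01  2.04248988e+01] [ 0.21181813 -0.59007651  0.23133935] [-0.01087786 -0.00320314  0.05773869]
(array([-1.1713,  0.9043,  0.6088]), array([ 0.0002,  0.0001, -0.0012]))
[[[608.4, -99.3], [608.3, -120.0]], [[536.1, -97.1], [536.0, -117.6]], [[534.2, -180.5], [534.1, -200.6]]]
stopface [array([571.1, -89.4,  14. ]), array([570.3, -88.2,  23. ]), array([568.7, -85.6,  41. ])]
knob region [[111, 114, 113, 111, 108, 103, 103, 108, 101, 102, 107, 109, 114, 129, 129, 130, 130, 130, 134, 140, 156, 151, 105, 46, 34, 34, 38, 38, 38, 40], [103, 92, 94, 100, 93, 102, 130, 139, 131, 119, 136, 161, 163, 135, 116, 116, 118, 117, 112, 113, 120, 118, 76, 36, 41, 37, 32, 37, 31, 39], [101, 96, 99, 108, 103, 115, 165, 208, 221, 208, 187, 170, 154, 126, 97, 87, 102, 104, 107, 114, 120, 106, 70, 47, 32, 41, 37, 33, 33, 39], [86, 103, 132, 143, 150, 147, 157, 175, 181, 160, 129, 93, 58, 37, 51, 110, 136, 102, 93, 124, 134, 117, 73, 37, 
[... 823 characters left out ...]
], [128, 151, 159, 162, 159, 138, 104, 72, 47, 35, 24, 13, 24, 32, 34, 50, 60, 82, 131, 201, 230, 217, 160, 91, 43, 33, 38, 39, 36, 41], [149, 150, 149, 160, 179, 189, 179, 156, 147, 134, 95, 63, 55, 54, 62, 85, 100, 113, 146, 181, 196, 179, 144, 93, 47, 39, 30, 34, 41, 31], [121, 110, 111, 157, 204, 217, 215, 207, 230, 233, 224, 206, 200, 200, 202, 209, 218, 210, 196, 165, 135, 130, 125, 83, 40, 34, 28, 37, 35, 33], [93, 81, 93, 134, 175, 166, 140, 149, 184, 211, 215, 220, 209, 214, 205, 174, 152, 148, 147, 139, 128, 123, 119, 82, 45, 34, 30, 41, 37, 37], [108, 92, 90, 90, 93, 90, 91, 109, 147, 178, 159, 138, 118, 128, 145, 131, 110, 90, 100, 111, 123, 135, 130, 91, 40, 38, 40, 34, 33, 45]]
```

Call:
{"api": "step_arm", "payload": {"targets": [{"dp":[-0.125,0.11,0.05],"fingers":0},{"dp":[-0.27,0.24,0.1],"fingers":0},{"dp":[-0.43,0.39,0.2],"fingers":0},{"dp":[-0.6,0.54,0.3],"fingers":0},{"dp":[-0.77,0.69,0.4],"fingers":0},{"dp":[-0.9,0.81,0.5],"fingers":0},{"dp":[-1,0.9,0.55],"fingers":0},{"dp":[-1,0.9,0.55],"fingers":0}]}}

```text
validation failed for argument at $.ta...
```

Run:
```python
from h import *
s=sense(); print(s['time'],s['tool_pos'],s['tcp_rot'])
print(go(572.3,168,60,109,s))
im=snapshot('scene'); a=cv2.resize(im[180:320,200:360],(640,560),interpolation=2); cv2.imwrite('pics/s2.png',a)
```

```text
2.25 [325.74953025 331.5524136  231.53940425] [1.79955560e+02 1.83176668e-02 1.08783567e+02]
(array([-1.1709,  0.9031,  0.8588]), array([ 0.0002,  0.0001, -0.0012]))
```

Call:
{"api": "step_arm", "payload": {"targets": [{"dp":[-0.125,0.11,0.05],"angular":[0,0,0],"fingers":0},{"dp":[-0.27,0.24,0.1],"angular":[0,0,0],"fingers":0},{"dp":[-0.43,0.39,0.2],"angular":[0,0,0],"fingers":0},{"dp":[-0.6,0.54,0.3],"angular":[0,0,0],"fingers":0},{"dp":[-0.77,0.69,0.4],"angular":[0,0,0],"fingers":0},{"dp":[-0.9,0.81,0.5],"angular":[0,0,0],"fingers":0},{"dp":[-1,0.9,0.6],"angular":[0,0,0],"fingers":0},{"dp":[-1,0.9,0.6],"angular":[0,0,0],"fingers":0}]}}

```text
time: 3.3
tool_pos: [559.4, 202.6, 108.7]
tcp_rot: [-179.8, -0.0, 109.0]
ft_force: [-0.7, 0.2, -0.2]
finger_gap: 85.4
grip_force: 0.0
```

Run:
```python
from h import *
s=sense(); print(s['time'],s['tool_pos'],s['tcp_rot'])
print(go(572.3,168,45,109,s))
```

```text
3.3 [559.42729973 202.59064741 108.71466357] [-1.79781265e+02 -2.30645393e-02  1.09016282e+02]
(array([-0.1846,  0.0057,  0.3185]), array([-0.0012, -0.0001,  0.0001]))
```

Call:
{"api": "step_arm", "payload": {"targets": [{"dp":[-0.05,0,0.05],"angular":[0,0,0],"fingers":0},{"dp":[-0.1,0,0.12],"angular":[0,0,0],"fingers":0},{"dp":[-0.15,0,0.2],"angular":[0,0,0],"fingers":0},{"dp":[-0.185,0.005,0.27],"angular":[0,0,0],"fingers":0},{"dp":[-0.185,0.005,0.32],"angular":[0,0,0],"fingers":0},{"dp":[-0.185,0.005,0.32],"angular":[0,0,0],"fingers":0},{"dp":[-0.185,0.005,0.32],"angular":[0,0,0],"fingers":0},{"dp":[-0.185,0.005,0.32],"angular":[0,0,0],"fingers":0}]}}

```text
time: 4.3
tool_pos: [573.5, 168.5, 48.1]
tcp_rot: [179.9, 0.0, 109.0]
ft_force: [-1.0, 0.3, -0.2]
finger_gap: 85.6
grip_force: 0.0
```

Run:
```python
from h import *
s=sense(); print(s['time'],s['tool_pos'],s['tcp_rot'])
print(go(572.3,168,-2,109,s))
im=snapshot('scene'); a=cv2.resize(im[195:305,210:350],(700,550),interpolation=2)
for P in([572.3,168,12],):
  q=(proj('scene',np.array(P))-[210,195]+.5)*5; cv2.circle(a,tuple(int(v) for v in q),4,(0,255,0),1)
cv2.imwrite('pics/s2.png',a)
```

```text
4.3 [573.45209231 168.53069752  48.09136162] [1.79924472e+02 7.47955670e-03 1.09036482e+02]
(array([-0.0006, -0.0066,  0.2504]), array([0.0004, 0.    , 0.0002]))
```

View pics/s2.png

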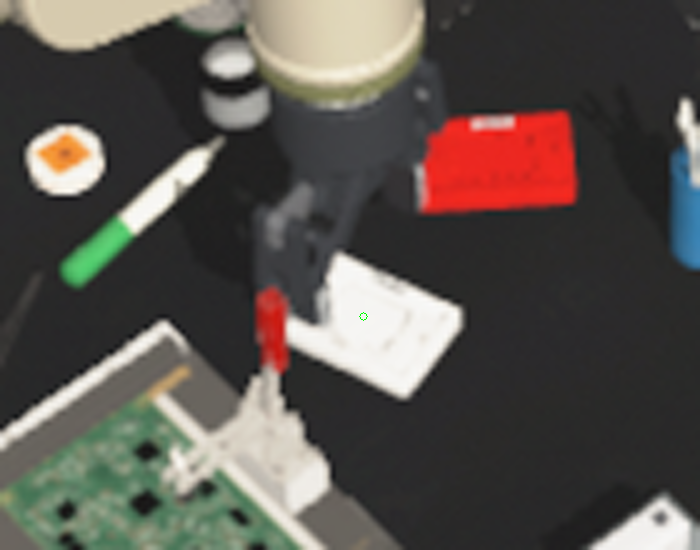

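The gripper stands over the white plate (crop 373,325) and is clear of the red toggle lever (270,330). I descend and grip.

Call:
{"api": "step_arm", "payload": {"targets": [{"dp":[0,-0.007,0.06],"angular":[0,0,0],"fingers":0},{"dp":[0.003,-0.007,0.14],"angular":[0,0,0],"fingers":0},{"dp":[0.005,-0.007,0.21],"angular":[0,0,0],"fingers":0},{"dp":[0.005,-0.007,0.245],"angular":[0,0,0],"fingers":0},{"dp":[0.005,-0.007,0.245],"angular":[0,0,0],"fingers":0.15},{"dp":[0.005,-0.007,0.245],"angular":[0,0,0],"fingers":0.6},{"dp":[0.005,-0.007,0.245],"angular":[0,0,0],"fingers":0.6},{"dp":[0.005,-0.007,0.245],"angular":[0,0,0],"fingers":0.6}], "newtons": 35}}

```text
time: 5.35
tool_pos: [571.9, 168.8, -1.0]
tcp_rot: [179.9, 0.0, 109.0]
ft_force: [1.0, -0.1, 3.5]
finger_gap: 59.0
grip_force: 38.5
```

Run:
```python
from h import *
s=sense(); print(s)
print(go(571.5,-149.8,100,89.1,s))
```

```text
{'time': 5.35, 'joint_pos': array([ 1.15174855e+01,  1.98620267e+01,  9.65628715e+01, -1.78444722e-03,
        6.34996796e+01, -7.50090240e+00]), 'qd': array([ 0.12361563,  0.05538794, -0.0535064 , -0.02081322, -0.01701047,
       -0.01910753]), 'joint_efforts': array([ 2.19663122e-02, -5.92278636e+01, -4.14796579e+01,  8.90799769e-03,
        7.15017342e-02, -3.69861880e-05]), 'tool_pos': array([571.86783733, 168.77136624,  -0.99657271]), 'tcp_rot': array([1.79925432e+02, 1.14300795e-02, 1.09019176e+02]), 'ft_force': array([ 1.02579913, -0.13885158,  3.4947277 ]), 'wrist_torque': array([-0.02086912, -0.06952537,  0.01629159]), 'grip_force': 38.49769949913025, 'finger_gap': 58.960633267892355}
(array([-1.5054, -0.5202, -0.5054]), array([ 0.0004, -0.    ,  0.1107]))
```

Call:
{"api": "step_arm", "payload": {"targets": [{"dp":[0,0,-0.15],"angular":[0,0,0],"fingers":0.6},{"dp":[0,0,-0.35],"angular":[0,0,0],"fingers":0.6},{"dp":[-0.13,-0.05,-0.5],"angular":[0,0,0.01],"fingers":0.6},{"dp":[-0.33,-0.12,-0.5],"angular":[0,0,0.03],"fingers":0.6},{"dp":[-0.55,-0.2,-0.5],"angular":[0,0,0.06],"fingers":0.6},{"dp":[-0.77,-0.28,-0.5],"angular":[0,0,0.09],"fingers":0.6},{"dp":[-0.93,-0.34,-0.5],"angular":[0,0,0.111],"fingers":0.6},{"dp":[-1,-0.37,-0.5],"angular":[0,0,0.111],"fingers":0.6}]}}

```text
time: 6.35
tool_pos: [566.2, -46.3, 98.2]
tcp_rot: [-180.0, 0.0, 88.9]
ft_force: [-0.3, 0.6, -1.2]
finger_gap: 58.8
grip_force: 38.5
```

Run:
```python
from h import *
s=sense(); print(s['time'],s['ft_force'],s['grip_force'],s['finger_gap'])
print(go(571.5,-149.8,62,89.1,s))
```

```text
6.35 [-0.29503949  0.60436367 -1.22043736] 38.454430103302 58.84656878762273
(array([-0.5169,  0.0364,  0.1812]), array([-0.0001,  0.0001, -0.0009]))
```

Call:
{"api": "step_arm", "payload": {"targets": [{"dp":[-0.07,0.005,0],"angular":[0,0,0],"fingers":0.6},{"dp":[-0.2,0.015,0],"angular":[0,0,0],"fingers":0.6},{"dp":[-0.35,0.025,0.05],"angular":[0,0,0],"fingers":0.6},{"dp":[-0.46,0.035,0.1],"angular":[0,0,0],"fingers":0.6},{"dp":[-0.517,0.037,0.15],"angular":[0,0,0],"fingers":0.6},{"dp":[-0.517,0.037,0.18],"angular":[0,0,0],"fingers":0.6},{"dp":[-0.517,0.037,0.18],"angular":[0,0,0],"fingers":0.6},{"dp":[-0.517,0.037,0.18],"angular":[0,0,0],"fingers":0.6}]}}

```text
time: 7.35
tool_pos: [572.4, -147.3, 62.6]
tcp_rot: [180.0, -0.0, 89.1]
ft_force: [-0.5, 0.2, -1.5]
finger_gap: 58.9
grip_force: 38.4
```

Run:
```python
from h import *
s=sense(); print(s['time'],s['ft_force'],s['grip_force'],s['tool_pos'],s['tcp_rot'])
A=snapshot('top'); B=snapshot('scene')
a=cv2.resize(A[240:315,365:505],(700,375),interpolation=2); b=cv2.resize(B[280:400,300:440],(700,600),interpolation=2)
cv2.imwrite('pics/p3.png',b); cv2.imwrite('pics/p3t.png',a)
```

```text
7.35 [-0.4552894   0.24080531 -1.54053686] 38.44080984592438 [ 572.38983392 -147.27362411   62.5779929 ] [ 1.79980321e+02 -5.01457551e-03  8.90925829e+01]
```

View pics/p3.png

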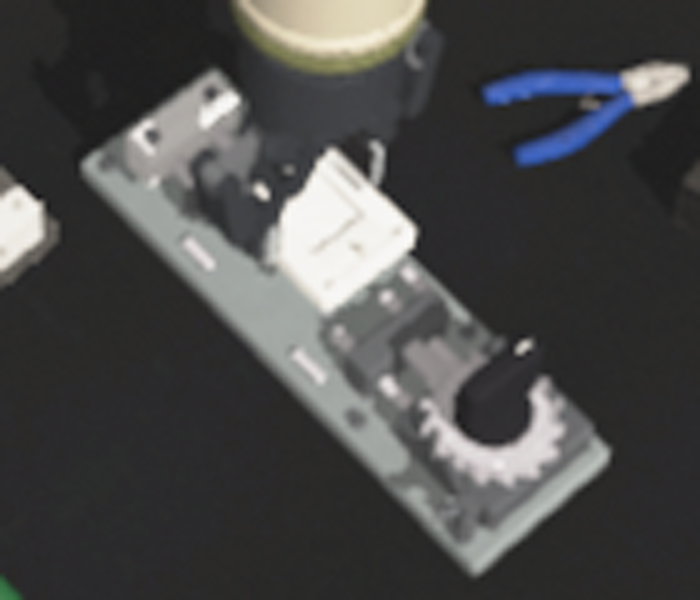

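View pics/p3t.png

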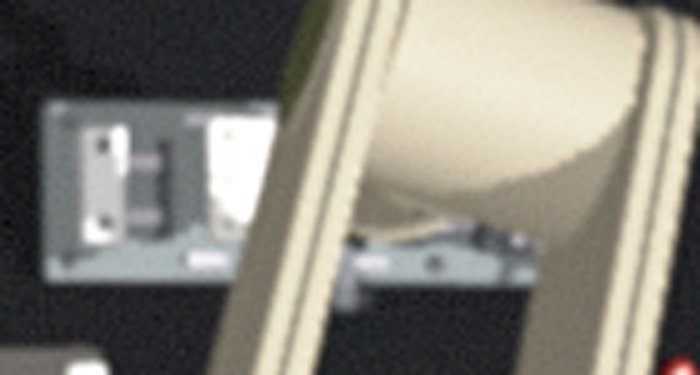

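The scene crop shows the plate held level over the bed, with its knob-side edge at (330,310)-(415,235). The knob bar, (470,400) to (535,345), lies along the vise's x. The top crop shows the plate's stop-side edge at x≈207. Next I convert these.

Run:
```python
from h import *
f=lambda x,y:((x+.5)/5-.5+300,(y+.5)/5-.5+280)
for p in((330,310),(415,235),(333,150)): print('scene',atz('scene',f(*p),75.6).round(1))
g=lambda x,y:((x+.5)/5-.5+365,(y+.5)/5-.5+240)
for p in((207,117),(207,237)): print('top',atz('top',g(*p),75.6).round(1))
# bed-side marks in scene: left rails near side, at z 19
for p in((198,253),(309,365)): print('rail scene',atz('scene',f(*p),19).round(1))
for p in((207,259),(207,120)): print('rail top',atz('top',g(*p),19).round(1))
for n,p in(('bar end',(530,347)),('bar end2',(472,400))): print(n,atz('scene',f(*p),98).round(1))
print(go(571.5,-149.8,30,89.1))
```

```text
scene [ 540.2 -197.4   75.6]
scene [ 598.7 -194.7   75.6]
scene [ 602.  -134.3   75.6]
top [ 602.6 -101.3   75.6]
top [543.4 -99.4  75.6]
rail scene [ 536.2 -109.8   19. ]
rail scene [ 535.6 -191.5   19. ]
rail top [ 536.3 -107.9   19. ]
rail top [ 607.6 -110.2   19. ]
bar end [ 586.6 -279.3   98. ]
bar end2 [ 547.7 -280.8   98. ]
(array([-0.0114, -0.0052,  0.1641]), array([ 0.0002,  0.0001, -0.0001]))
```

Call:
{"api": "step_arm", "payload": {"targets": [{"dp":[-0.007,0,0.03],"angular":[0,0,0],"fingers":0.6},{"dp":[-0.007,0,0.08],"angular":[0,0,0],"fingers":0.6},{"dp":[-0.007,0,0.13],"angular":[0,0,0],"fingers":0.6},{"dp":[-0.007,0,0.18],"angular":[0,0,0],"fingers":0.6},{"dp":[-0.007,0,0.21],"angular":[0,0,0],"fingers":0.6},{"dp":[-0.007,0,0.23],"angular":[0,0,0],"fingers":0.6},{"dp":[-0.007,0,0.24],"angular":[0,0,0],"fingers":0.6},{"dp":[-0.007,0,0.24],"angular":[0,0,0],"fingers":0.6}]}}

```text
time: 8.45
tool_pos: [572.2, -149.5, 14.4]
tcp_rot: [180.0, 0.0, 89.0]
ft_force: [0.3, 0.5, -1.7]
finger_gap: 58.9
grip_force: 38.5
```

Run:
```python
from h import *
s=sense(); print(s['time'],s['ft_force'],s['wrist_torque'],s['tool_pos'],s['tcp_rot'],s['finger_gap'])
```

```text
8.45 [ 0.29579967  0.47698221 -1.6624803 ] [-0.00252259  0.01802589 -0.0161793 ] [ 572.23618881 -149.47798312   14.40530204] [1.79987089e+02 3.79688023e-03 8.90382680e+01] 58.85248883437095
```

Call:
{"api": "step_arm", "payload": {"targets": [{"dp":[0,0,0.005],"angular":[0,0,0],"fingers":0.6},{"dp":[0,0,0.008],"angular":[0,0,0],"fingers":0.6},{"dp":[0,0,0.008],"angular":[0,0,0],"fingers":0.6},{"dp":[0,0,0.008],"angular":[0,0,0],"fingers":0.15},{"dp":[0,0,0.008],"angular":[0,0,0],"fingers":0.1},{"dp":[0,0,0.008],"angular":[0,0,0],"fingers":0.1},{"dp":[0,0,-0.02],"angular":[0,0,0],"fingers":0.1},{"dp":[0,0,-0.12],"angular":[0,0,0],"fingers":0.1}]}}

```text
time: 9.45
tool_pos: [571.0, -149.1, 37.9]
tcp_rot: [-179.9, -0.1, 89.0]
ft_force: [-0.4, 0.6, -0.0]
finger_gap: 76.7
grip_force: 0.0
```

Run:
```python
from h import *
s=sense(); print(s['time'],s['ft_force'],s['tool_pos'],s['finger_gap'],s['joint_pos'])
print(go(569.5,-276.8,150,180,s))
```

```text
9.45 [-0.42423758  0.60038744 -0.03027653] [ 570.98264032 -149.05285918   37.91675583] 76.73035789085569 [-1.96076346e+01  1.60394185e+01  9.66285092e+01 -1.69563404e-04
  6.74894814e+01 -1.86443985e+01]
(array([-0.6383,  0.0019, -0.561 ]), array([-4.000e-04, -9.000e-04, -5.054e-01]))
```

Call:
{"api": "step_arm", "payload": {"targets": [{"dp":[0,0,-0.2],"angular":[0,0,-0.05],"fingers":0.1},{"dp":[0,0,-0.45],"angular":[0,0,-0.108],"fingers":0.2},{"dp":[-0.03,0,-0.6],"angular":[0,0,-0.166],"fingers":0.2},{"dp":[-0.15,0,-0.6],"angular":[0,0,-0.225],"fingers":0.3},{"dp":[-0.3,0,-0.6],"angular":[0,0,-0.284],"fingers":0.3},{"dp":[-0.45,0,-0.6],"angular":[0,0,-0.343],"fingers":0.3},{"dp":[-0.58,0,-0.6],"angular":[0,0,-0.4],"fingers":0.3},{"dp":[-0.638,0.002,-0.6],"angular":[0,0,-0.455],"fingers":0.3}]}}

```text
time: 10.45
tool_pos: [570.5, -278.8, 160.3]
tcp_rot: [-179.9, 0.1, 171.2]
ft_force: [0.1, 0.2, -0.5]
finger_gap: 60.1
grip_force: 0.0
```

Run:
```python
from h import *
s=sense(); print(s['time'],s['ft_force'],s['tool_pos'],s['tcp_rot'],s['finger_gap'],s['joint_pos'])
print(go(569.5,-277,140,180,s))
for cc in('scene','top'):
    im=snapshot(cc); cv2.imwrite(f'pics/k_{cc}.png',im)
    for l,z in(('plate_center',20),('knob_grip',84),('jaw_foot',23)): print(cc,l,[(round(r['conf'],2),np.round(r['at'],1).tolist(),atz(cc,r['at'],z).round(1).tolist()) for r in pinpoint(cc,l)][:4])
B=cv2.imread('pics/k_scene.png'); cv2.imwrite('pics/p4.png',cv2.resize(B[290:400,310:440],(709,600),interpolation=2))
```

```text
10.45 [ 0.10316543  0.23386801 -0.48747886] [ 570.48938521 -278.82774398  160.2965999 ] [-1.79941159e+02  1.03466085e-01  1.71193866e+02] 60.058254493742396 [-3.06627835e+01  1.50414541e+01  8.41769559e+01 -1.63081878e-02
  8.06636561e+01 -1.11853967e+02]
(array([0.0065, 0.0084, 0.1015]), array([-0.0004,  0.0005, -0.0489]))
scene plate_center [(0.56, [359.4, 329.8], [574.7, -142.5, 20.0])]
scene knob_grip [(0.79, [396.5, 357.1], [562.5, -275.8, 84.0])]
scene jaw_foot [(0.56, [374.0, 343.7], [573.9, -195.5, 23.0])]
top plate_center [(0.87, [277.2, 225.4], [709.6, 221.2, 20.0]), (0.86, [153.7, 296.0], [529.1, 534.9, 20.0]), (0.72, [421.5, 275.3], [577.1, -148.7, 20.0])]
top knob_grip [(0.56, [479.5, 275.1], [570.6, -278.9, 84.0])]
top jaw_foot [(0.76, [443.5, 275.6], [575.6, -204.3, 23.0])]
```

View pics/p4.png

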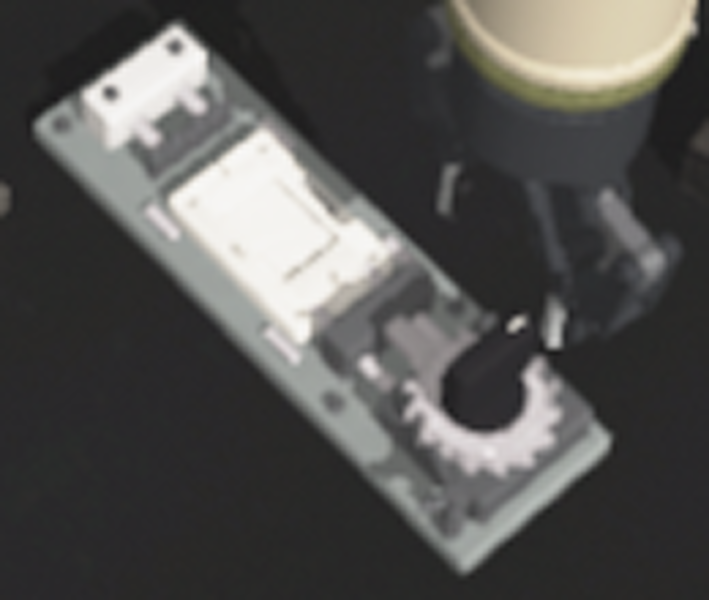

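The plate lies flat between the rails with a gap to the jaw (crop 380,260), and the bar (490,355) lies along the vise's x. I descend on the knob and close.

Call:
{"api": "step_arm", "payload": {"targets": [{"dp":[0.006,0.006,0.03],"angular":[0,0,-0.043],"fingers":0.3},{"dp":[0.006,0.006,0.15],"angular":[0,0,-0.043],"fingers":0.3},{"dp":[0.006,0.006,0.3],"angular":[0,0,-0.043],"fingers":0.3},{"dp":[0.006,0.006,0.42],"angular":[0,0,-0.043],"fingers":0.3},{"dp":[0.006,0.006,0.476],"angular":[0,0,-0.043],"fingers":0.3},{"dp":[0.006,0.006,0.476],"angular":[0,0,-0.043],"fingers":0.7},{"dp":[0.006,0.006,0.476],"angular":[0,0,-0.043],"fingers":0.95},{"dp":[0.006,0.006,0.476],"angular":[0,0,-0.043],"fingers":0.95}], "newtons": 70}}

```text
time: 11.85
tool_pos: [570.3, -275.8, 64.8]
tcp_rot: [-180.0, 0.1, 178.7]
ft_force: [0.9, 0.6, 4.4]
finger_gap: 12.8
grip_force: 68.5
```

```bash
cat > s.py <<'E'
from h import *
s=sense(); print(s['time'],'F',s['ft_force'].round(1),'M',s['wrist_torque'].round(3),'p',s['tool_pos'].round(1),s['tcp_rot'].round(2),s['finger_gap'].round(1),s['grip_force'].round(0),'q6',s['joint_pos'][5].round(1))
E
python3 s.py
```

```text
Traceback (most recent call last):
  File "s.py", line 2, in <module>
    s=sense(); print(s['time'],'F',s['ft_force'].round(1),'M',s['wrist_torque'].round(3),'p',s['tool_pos'].round(1),s['tcp_rot'].round(2),s['finger_gap'].round(1),s['grip_force'].round(0),'q6',s['joint_pos'][5].round(1))
                                                                                                                                          ^^^^^^^^^^^^^^^^^^^^^
AttributeError: 'float' object has no attribute 'round'
```

Call:
{"api": "step_arm", "payload": {"targets": [{"dp":[0,0,0],"angular":[0,0,0.025],"fingers":0.95},{"dp":[0,0,0],"angular":[0,0,0.06],"fingers":0.95},{"dp":[0,0,0],"angular":[0,0,0.1],"fingers":0.95},{"dp":[0,0,0],"angular":[0,0,0.14],"fingers":0.95},{"dp":[0,0,0],"angular":[0,0,0.18],"fingers":0.95},{"dp":[0,0,0],"angular":[0,0,0.21],"fingers":0.95},{"dp":[0,0,0],"angular":[0,0,0.22],"fingers":0.95},{"dp":[0,0,0],"angular":[0,0,0.22],"fingers":0.95}]}}

```text
time: 12.85
tool_pos: [570.5, -275.5, 64.9]
tcp_rot: [179.9, 0.1, 139.1]
ft_force: [-0.5, 5.0, 6.6]
finger_gap: 13.5
grip_force: 69.0
```

```bash
sed -i "s/s\['finger_gap'\].round(1)/round(s['finger_gap'],1)/;s/s\['grip_force'\].round(0)/round(s['grip_force'])/" s.py; python3 s.py
```

```text
12.85 F [-0.5  5.   6.6] M [0.559 0.159 0.034] p [ 570.5 -275.5   64.9] [1.7993e+02 1.1000e-01 1.3912e+02] 13.5 69 q6 -79.6
```

Call:
{"api": "step_arm", "payload": {"targets": [{"dp":[0.006,0.007,0],"angular":[0,0,0.015],"fingers":0.95},{"dp":[0.006,0.007,0],"angular":[0,0,0.03],"fingers":0.95},{"dp":[0.006,0.007,0],"angular":[0,0,0.05],"fingers":0.95},{"dp":[0.006,0.007,0],"angular":[0,0,0.07],"fingers":0.95},{"dp":[0.006,0.007,0],"angular":[0,0,0.09],"fingers":0.95},{"dp":[0.006,0.007,0],"angular":[0,0,0.097],"fingers":0.95},{"dp":[0.006,0.007,0],"angular":[0,0,0.097],"fingers":0.95},{"dp":[0.006,0.007,0],"angular":[0,0,0.097],"fingers":0.95}]}}

```text
time: 13.85
tool_pos: [570.6, -275.2, 64.8]
tcp_rot: [179.9, 0.2, 121.7]
ft_force: [1.4, -4.0, 5.6]
finger_gap: 13.5
grip_force: 69.1
```

```bash
python3 s.py
```

```text
13.85 F [ 1.4 -4.   5.6] M [-0.642 -0.119  0.037] p [ 570.6 -275.2   64.8] [179.93   0.21 121.68] 13.5 69 q6 -62.0
```

Call:
{"api": "step_arm", "payload": {"targets": [{"dp":[-0.004,-0.002,0],"angular":[0,0,0.015],"fingers":0.95},{"dp":[-0.004,-0.002,0],"angular":[0,0,0.03],"fingers":0.95},{"dp":[-0.004,-0.002,0],"angular":[0,0,0.05],"fingers":0.95},{"dp":[-0.004,-0.002,0],"angular":[0,0,0.07],"fingers":0.95},{"dp":[-0.004,-0.002,0],"angular":[0,0,0.08],"fingers":0.95},{"dp":[-0.004,-0.002,0],"angular":[0,0,0.08],"fingers":0.95},{"dp":[-0.004,-0.002,0],"angular":[0,0,0.08],"fingers":0.95},{"dp":[-0.004,-0.002,0],"angular":[0,0,0.08],"fingers":0.95}]}}

```text
time: 14.85
tool_pos: [570.7, -275.1, 64.8]
tcp_rot: [179.9, 0.1, 107.3]
ft_force: [1.2, 0.8, 7.4]
finger_gap: 13.1
grip_force: 69.3
```

```bash
python3 s.py
```

```text
14.85 F [1.2 0.8 7.4] M [-0.064 -0.022  0.057] p [ 570.7 -275.1   64.8] [1.7987e+02 1.2000e-01 1.0730e+02] 13.1 69 q6 -47.7
```

Call:
{"api": "step_arm", "payload": {"targets": [{"dp":[0,0,0],"angular":[0,0,0.01],"fingers":0.95},{"dp":[0,0,0],"angular":[0,0,0.02],"fingers":0.95},{"dp":[0,0,0],"angular":[0,0,0.03],"fingers":0.95},{"dp":[0,0,0],"angular":[0,0,0.032],"fingers":0.95},{"dp":[0,0,0],"angular":[0,0,0.032],"fingers":0.95},{"dp":[0,0,0],"angular":[0,0,0.032],"fingers":0.95},{"dp":[0,0,0],"angular":[0,0,0.032],"fingers":0.95},{"dp":[0,0,0],"angular":[0,0,0.032],"fingers":0.95}]}}

```text
time: 15.85
tool_pos: [570.8, -275.1, 64.8]
tcp_rot: [179.9, 0.1, 101.5]
ft_force: [1.6, -0.5, 7.2]
finger_gap: 13.3
grip_force: 69.3
```

```bash
python3 s.py
```

```text
15.85 F [ 1.6 -0.5  7.2] M [-0.083  0.007  0.077] p [ 570.8 -275.1   64.8] [1.7986e+02 1.0000e-01 1.0155e+02] 13.3 69 q6 -41.9
```

Call:
{"api": "step_arm", "payload": {"targets": [{"dp":[0,0,0],"angular":[0,0,0.01],"fingers":0.95},{"dp":[0,0,0],"angular":[0,0,0.02],"fingers":0.95},{"dp":[0,0,0],"angular":[0,0,0.025],"fingers":0.95},{"dp":[0,0,0],"angular":[0,0,0.025],"fingers":0.95},{"dp":[0,0,0],"angular":[0,0,0.025],"fingers":0.95},{"dp":[0,0,0],"angular":[0,0,0.025],"fingers":0.95},{"dp":[0,0,0],"angular":[0,0,0.025],"fingers":0.95},{"dp":[0,0,0],"angular":[0,0,0.025],"fingers":0.95}]}}

```text
time: 16.85
tool_pos: [570.9, -275.1, 64.8]
tcp_rot: [179.8, 0.1, 97.1]
ft_force: [3.3, 0.1, 7.1]
finger_gap: 13.0
grip_force: 69.3
```

```bash
python3 s.py
```

```text
16.85 F [3.3 0.1 7.1] M [-0.083 -0.133  0.181] p [ 570.9 -275.1   64.8] [1.7984e+02 1.0000e-01 9.7060e+01] 13.0 69 q6 -37.4
```

Call:
{"api": "step_arm", "payload": {"targets": [{"dp":[0,0,0],"angular":[0,0,0.01],"fingers":0.95},{"dp":[0,0,0],"angular":[0,0,0.02],"fingers":0.95},{"dp":[0,0,0],"angular":[0,0,0.023],"fingers":0.95},{"dp":[0,0,0],"angular":[0,0,0.023],"fingers":0.95},{"dp":[0,0,0],"angular":[0,0,0.023],"fingers":0.95},{"dp":[0,0,0],"angular":[0,0,0.023],"fingers":0.95},{"dp":[0,0,0],"angular":[0,0,0.023],"fingers":0.95},{"dp":[0,0,0],"angular":[0,0,0.023],"fingers":0.95}]}}

```text
time: 17.85
tool_pos: [570.9, -275.1, 64.9]
tcp_rot: [179.8, 0.1, 92.9]
ft_force: [2.7, -0.1, 7.5]
finger_gap: 13.3
grip_force: 69.2
```

```bash
python3 s.py
```

```text
17.85 F [ 2.7 -0.1  7.5] M [-0.063 -0.164  0.255] p [ 570.9 -275.1   64.9] [1.7983e+02 9.0000e-02 9.2920e+01] 13.3 69 q6 -33.3
```

Call:
{"api": "step_arm", "payload": {"targets": [{"dp":[0,0,0],"angular":[0,0,0.01],"fingers":0.95},{"dp":[0,0,0],"angular":[0,0,0.02],"fingers":0.95},{"dp":[0,0,0],"angular":[0,0,0.03],"fingers":0.95},{"dp":[0,0,0],"angular":[0,0,0.04],"fingers":0.95},{"dp":[0,0,0],"angular":[0,0,0.05],"fingers":0.95},{"dp":[0,0,0],"angular":[0,0,0.05],"fingers":0.95},{"dp":[0,0,0],"angular":[0,0,0.05],"fingers":0.95},{"dp":[0,0,0],"angular":[0,0,0.05],"fingers":0.95}]}}

```text
time: 18.85
tool_pos: [571.0, -275.1, 64.8]
tcp_rot: [179.8, 0.1, 83.9]
ft_force: [2.8, -0.7, 7.0]
finger_gap: 13.2
grip_force: 69.3
```

```bash
python3 s.py
```

```text
18.85 F [ 2.8 -0.7  7. ] M [ 0.003 -0.111  0.262] p [ 571.  -275.1   64.8] [1.7981e+02 6.0000e-02 8.3920e+01] 13.2 69 q6 -24.3
```

Call:
{"api": "step_arm", "payload": {"targets": [{"dp":[0,0,0],"angular":[0,0,0.01],"fingers":0.95},{"dp":[0,0,0],"angular":[0,0,0.02],"fingers":0.95},{"dp":[0,0,0],"angular":[0,0,0.03],"fingers":0.95},{"dp":[0,0,0],"angular":[0,0,0.035],"fingers":0.95},{"dp":[0,0,0],"angular":[0,0,0.035],"fingers":0.95},{"dp":[0,0,0],"angular":[0,0,0.035],"fingers":0.95},{"dp":[0,0,0],"angular":[0,0,0.035],"fingers":0.95},{"dp":[0,0,0],"angular":[0,0,0.035],"fingers":0.95}]}}

```text
time: 19.85
tool_pos: [571.0, -275.1, 64.8]
tcp_rot: [179.8, 0.0, 77.6]
ft_force: [3.3, -0.1, 6.7]
finger_gap: 13.1
grip_force: 69.3
```

```bash
python3 s.py
```

```text
19.85 F [ 3.3 -0.1  6.7] M [-0.112 -0.23   0.317] p [ 571.  -275.1   64.8] [1.798e+02 4.000e-02 7.763e+01] 13.1 69 q6 -18.0
```

Call:
{"api": "step_arm", "payload": {"targets": [{"dp":[0,0,0],"angular":[0,0,0.01],"fingers":0.95},{"dp":[0,0,0],"angular":[0,0,0.02],"fingers":0.95},{"dp":[0,0,0],"angular":[0,0,0.03],"fingers":0.95},{"dp":[0,0,0],"angular":[0,0,0.035],"fingers":0.95},{"dp":[0,0,0],"angular":[0,0,0.035],"fingers":0.95},{"dp":[0,0,0],"angular":[0,0,0.035],"fingers":0.95},{"dp":[0,0,0],"angular":[0,0,0.035],"fingers":0.95},{"dp":[0,0,0],"angular":[0,0,0.035],"fingers":0.95}]}}

```text
time: 20.85
tool_pos: [571.1, -275.1, 64.8]
tcp_rot: [179.8, 0.0, 71.3]
ft_force: [5.2, -0.3, 5.5]
finger_gap: 13.0
grip_force: 69.2
```

```bash
python3 s.py
```

```text
20.85 F [ 5.2 -0.3  5.5] M [-0.069 -0.231  0.341] p [ 571.1 -275.1   64.8] [1.7979e+02 1.0000e-02 7.1330e+01] 13.0 69 q6 -11.7
```

Call:
{"api": "step_arm", "payload": {"targets": [{"dp":[0,0,0],"angular":[0,0,0.01],"fingers":0.95},{"dp":[0,0,0],"angular":[0,0,0.02],"fingers":0.95},{"dp":[0,0,0],"angular":[0,0,0.03],"fingers":0.95},{"dp":[0,0,0],"angular":[0,0,0.04],"fingers":0.95},{"dp":[0,0,0],"angular":[0,0,0.05],"fingers":0.95},{"dp":[0,0,0],"angular":[0,0,0.06],"fingers":0.95},{"dp":[0,0,0],"angular":[0,0,0.06],"fingers":0.95},{"dp":[0,0,0],"angular":[0,0,0.06],"fingers":0.95}]}}

```text
time: 21.85
tool_pos: [571.2, -275.1, 64.8]
tcp_rot: [179.8, -0.0, 60.5]
ft_force: [4.0, -0.4, 4.8]
finger_gap: 13.1
grip_force: 69.2
```

```bash
python3 s.py
```

```text
21.85 F [ 4.  -0.4  4.8] M [-0.086 -0.331  0.316] p [ 571.2 -275.1   64.8] [ 1.7978e+02 -3.0000e-02  6.0530e+01] 13.1 69 q6 -0.9
```

Call:
{"api": "step_arm", "payload": {"targets": [{"dp":[0,0,0],"angular":[0,0,-0.01],"fingers":0.95},{"dp":[0,0,0],"angular":[0,0,-0.02],"fingers":0.95},{"dp":[0,0,0],"angular":[0,0,-0.03],"fingers":0.95},{"dp":[0,0,0],"angular":[0,0,-0.04],"fingers":0.95},{"dp":[0,0,0],"angular":[0,0,-0.044],"fingers":0.95},{"dp":[0,0,0],"angular":[0,0,-0.044],"fingers":0.95},{"dp":[0,0,0],"angular":[0,0,-0.044],"fingers":0.95},{"dp":[0,0,0],"angular":[0,0,-0.044],"fingers":0.95}]}}

```text
time: 22.85
tool_pos: [571.1, -275.1, 64.9]
tcp_rot: [179.8, 0.0, 68.4]
ft_force: [3.5, -0.5, 6.1]
finger_gap: 13.3
grip_force: 69.3
```

```bash
python3 s.py
```

```text
22.85 F [ 3.5 -0.5  6.1] M [-0.1   -0.3    0.261] p [ 571.1 -275.1   64.9] [179.78   0.    68.44] 13.3 69 q6 -8.8
```

Call:
{"api": "step_arm", "payload": {"targets": [{"dp":[0,0,0],"angular":[0,0,-0.01],"fingers":0.95},{"dp":[0,0,0],"angular":[0,0,-0.02],"fingers":0.95},{"dp":[0,0,0],"angular":[0,0,-0.02],"fingers":0.95},{"dp":[0,0,0],"angular":[0,0,-0.02],"fingers":0.95},{"dp":[0,0,0],"angular":[0,0,-0.02],"fingers":0.95},{"dp":[0,0,0],"angular":[0,0,-0.02],"fingers":0.95},{"dp":[0,0,0],"angular":[0,0,-0.02],"fingers":0.95},{"dp":[0,0,0],"angular":[0,0,-0.02],"fingers":0.95}]}}

```text
time: 23.85
tool_pos: [571.2, -274.8, 64.8]
tcp_rot: [179.8, -0.0, 72.0]
ft_force: [4.6, 1.5, 5.8]
finger_gap: 13.0
grip_force: 69.3
```

```bash
python3 s.py
```

```text
23.85 F [4.6 1.5 5.8] M [ 0.064 -0.266 -0.549] p [ 571.2 -274.8   64.8] [ 1.7978e+02 -2.0000e-02  7.1990e+01] 13.0 69 q6 -12.4
```

The pawl has caught at about 1.92 rad (click 5): the moment reversed sharply when I turned back. I ease off, release and rise.

Call:
{"api": "step_arm", "payload": {"targets": [{"dp":[0,0,0],"angular":[0,0,0.014],"fingers":0.95},{"dp":[0,0,0],"angular":[0,0,0.014],"fingers":0.95},{"dp":[0,0,0],"angular":[0,0,0.014],"fingers":0.6},{"dp":[0,0,0],"angular":[0,0,0.014],"fingers":0.3},{"dp":[0,0,0],"angular":[0,0,0.014],"fingers":0.3},{"dp":[0,0,-0.1],"angular":[0,0,0.014],"fingers":0.3},{"dp":[0,0,-0.3],"angular":[0,0,0.014],"fingers":0.3},{"dp":[0,0,-0.5],"angular":[0,0,0.014],"fingers":0.3}]}}

```text
time: 24.85
tool_pos: [569.5, -274.7, 165.5]
tcp_rot: [180.0, 0.0, 69.4]
ft_force: [0.1, -0.6, 0.1]
finger_gap: 60.0
grip_force: 0.0
```

Call:
{"api": "step_arm", "payload": {"targets": [{"dp":[0.1,-0.1,-0.1],"angular":[0,0,0],"fingers":0.3},{"dp":[0.25,-0.25,-0.2],"angular":[0,0,0],"fingers":0.3},{"dp":[0.4,-0.4,-0.2],"angular":[0,0,0],"fingers":0.3},{"dp":[0.55,-0.55,-0.2],"angular":[0,0,0],"fingers":0.3},{"dp":[0.6,-0.6,-0.2],"angular":[0,0,0],"fingers":0.3},{"dp":[0.6,-0.6,-0.2],"angular":[0,0,0],"fingers":0.3},{"dp":[0.6,-0.6,-0.2],"angular":[0,0,0],"fingers":0.3},{"dp":[0.6,-0.6,-0.2],"angular":[0,0,0],"fingers":0.3}]}}

```text
time: 25.85
tool_pos: [499.6, -121.2, 203.1]
tcp_rot: [-180.0, 0.0, 69.4]
ft_force: [-0.0, 0.5, 0.4]
finger_gap: 59.7
grip_force: 0.0
```

```bash
python3 s.py
python3 - <<'E'
from h import *
B=snapshot('scene'); cv2.imwrite('pics/p5.png',cv2.resize(B[280:400,300:440],(700,600),interpolation=2))
E
```

```text
25.85 F [-0.   0.5  0.4] M [-0.037 -0.05  -0.003] p [ 499.6 -121.2  203.1] [-1.7999e+02  1.0000e-02  6.9350e+01] 59.7 0 q6 1.3
```

View pics/p5.png

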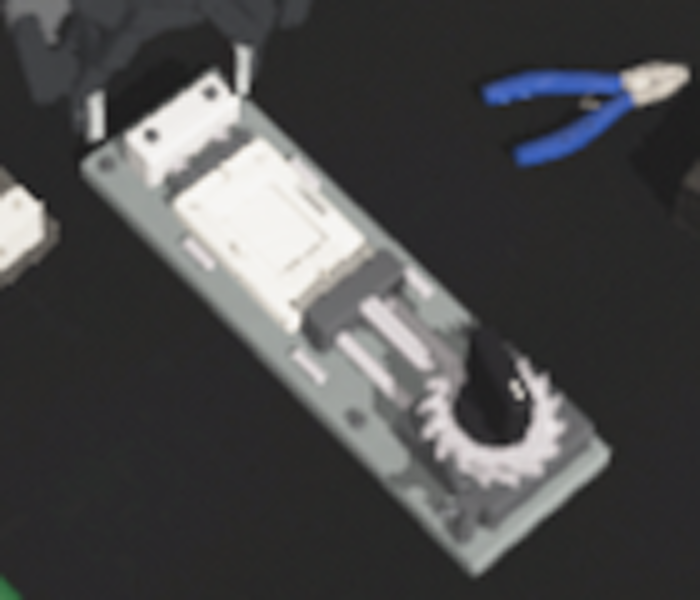

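The picture shows the plate flat and clamped between the jaw (350,300) and the stop (215,165). The knob has turned and is held, the bystanders I can see are undisturbed, and the gripper is clear.

```bash
python3 -c "
from bench import hand_in; print(hand_in())"
```

```text
the job is handed in; nothing more can be done
None
```

The job is handed in: the plate lies flat between the rails, clamped at the second click after the stop and held by the pawl, and no verdict came back.

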